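# Slide the steel plate out over the step's edge

## Robot

A 6-joint arm with a two-finger parallel gripper is mounted at the origin on the work surface. World frame = base frame: x ahead of the robot, y to its left, z up, the work surface at z = 0. Lengths are in m, angles in degrees, forces in N, time in s.
With the tool pointing down it reaches from about 0.4 to 0.825 m from the base axis. Payload 7 kg.
Tool frame: the origin (TCP) lies on the centre line of the jaws, within the pads' length; the fingertips stand 11 mm ahead of it and the grasp point (between the pads) lies 8 mm behind it; z points along the fingers, y is the line along which they close (so a half turn about z gives the same grasp; the last joint's range is limited). The gripper opens to 88 mm and grips with 3 to 60 N. Pads are 19 mm wide; open, the fingers measure 130 mm over their backs; the gripper's body (78 mm by 193 mm) begins 47 mm behind the grasp point.
Start: joints at [87.267, 20.546, 0.682, 0, -70.136, -16.507], TCP at [0.222, 0.637, 0.238] pointing down, gripper open.
Joint ranges: [-176.03, 176.03], [-82.01, 121.73], [-58.28, 71.71], [-173.87, 95.51], [-174.79, -0.11], [-173.66, 173.66]. Speed limits (degrees/s): [136.94, 136.94, 172.46, 180, 180, 180].

## Interface

Orientations are given as [roll, pitch, yaw] about the fixed x, y, z axes, in that order (R = Rz(yaw) Ry(pitch) Rx(roll)).
In Python, from plant import r, capture, camera_model, job gives the robot as it stands.
- The arm moves only by the tool drive_tool, never from a script. Its argument "increments" is a list that holds one entry, the list of rows, each a list of 5 numbers: the gripper's target within -1 to 1 (fully open at 1, half-way at 0, shut at -1), then the shift along the tool's x, y, z scaled (see below), then the turn about the tool's z scaled (see below). In form: [[[gripper, tx, ty, tz, roll], ...]]. A call has 1 to 5 rows; each row is the pose to reach, as a shift and turn from the pose commanded when the call began, along the tool's axes at that moment, turning the shorter way round; what a row does not reach only later rows make up. The controller multiplies each number of a shift by 120 mm and each number of a turn by 360 degrees. A row lasts 1/8 s, in which the tool goes at most 62.5 mm and 10.7 degrees, less where a joint would pass 70% of its speed; a pose out of reach is approached as far as the arm can. A call with a number of a shift or a turn outside -1 to 1 is refused whole. A call with a gripper value outside its range is refused whole. The fingers move at their own pace and stop on an object; "squeeze" is the grip in N (left out, the last holds). Time passes only in rows, so rows that repeat a pose let the fingers close. It gives the time, the measured TCP pose, the force, the opening and the grip force at its end, in the units of the state.
- r.get_state(): the state, without advancing time (a new reading comes with each control period).
- capture(name): name is "scene" or "top" or "wrist"; returns the picture (384x512x3 uint8, red, green, blue); there is no depth.
- camera_model(name): a dict with "camera_matrix" (3x3 intrinsics, pixels), "rvec" (rotation vector, rad) and "tvec" (3), from world to camera coordinates, as OpenCV has them. Camera axes: x right, y down, z forward; pixel columns grow to the right and rows downward; lengths in m; the calibration is good to about 2 mm. A picture is of the moment at which its call begins: read the wrist's pose just before it. camera_model takes no time and is no camera call; for the wrist camera it gives the pose at the moment of the call.
- job.close_job(): hands the job in; it is judged then, once.
The state is a dict: "time_s": time; "joints": joint angles; "qd": joint speeds; "joint_torque": joint torques, N m; "tcp_pos": TCP position; "eef_rot": TCP orientation; "contact_force": force on the tool from outside, world axes, zero at the start; "moment": the same for the moment, N m; "gripper_width": finger opening in m; "gripper_force": force on a finger pad.
Only numpy, scipy, OpenCV 4.12 (cv2) and the standard library are available. Lean on these libraries where they do the work, as an engineer would, in place of code of your own. Each camera call takes 0.05 s, during which the arm holds its last target. There are 200 camera calls.

## Task

On the low wooden step on the parts counter, slide the flat steel plate with the yellow-painted end toward the step's metal-trimmed far edge, pushing it with the fingertips and never gripping or lifting it, until the whole yellow end and nothing more hangs out past the edge, with the plate square to that edge, so that the customer can pick it up by the paint. Leave the blue-ended plate and everything else where they are, and finish clear of everything.

Things in the scene. Friction and masses are not known exactly. Their poses are not given: they have to be found in the camera images.
- step: fixed low step of dark wood on the counter, 270 (x) x 430 (y) x 40 high; origin at the centre of its underside, on the counter top; its +x axis points away from the robot (turned by up to 0.3 rad either way), toward its far edge, which has a 12 mm wide aluminium strip, flush on top
- edge (a point): middle of the step's far top edge: 135 mm along +x from the step's origin and 40 above the counter; the edge runs along the step's y axis; axes as the step's
- plate: loose flat steel plate, 140 (x) x 100 (y) x 6 thick, 0.4 to 0.7 kg, on the step; the 35 mm at its +x end are yellow, the rest bare steel with dark spots; origin at the centre of its underside, so the end faces lie 70 mm along +x (yellow) and -x (bare); it starts wholly on the step, yellow end toward the far edge and up to 60 mm short of it, up to 0.2 rad off square; slides with plain friction, a few N
- paint_line (a point): middle of the line on the plate's top where the yellow paint ends: 35 mm along +x from the plate's origin, 6 above its underside; it is to end over the step's edge
- blue_plate: a like plate, 140 x 100 x 6, with a blue-painted end, loose, lying on the step beside the yellow-ended one (on either side of it, about 50 mm between them); not to be moved; origin at the centre of its underside
- bearing: steel bearing race, ring of 40 outside diameter, 22 bore, 16 high, loose on the step near its far left corner; origin at the centre of its underside
- hub_nut: brass hub nut, 38 diameter, 30 high, loose on the step near its far right corner; origin at the centre of its underside
- grease_jar: jar with red cap, 64 diameter, 75 high, loose on the counter left of the step; origin at the centre of its underside
- pad_box: closed cardboard carton, 100 x 110 x 55 high, loose on the counter right of the step; origin at the centre of its underside
- mug: blue mug, 80 diameter, 90 high, loose on the counter right of the step; origin at the centre of its underside
- driver: screwdriver lying on the counter left of the step, loose, handle toward its -x; origin on its underside
Mind the look-alikes: they are no part of the job. What is shaped like the plate but green or turquoise is not meant.

How it is judged:
By the outcome, as a careful person would: the job done as asked, in the order asked, and still so for the second after the job is handed in, with the robot touching nothing.
It also fails if it takes over 48 s, if anything falls off the work surface, if the arm or the gripper's body presses on something with over 40 N, if the wrist force passes 120 N, or if a joint passes its speed limit or range.

## Working session

There is one attempt and no reset: what is moved stays moved. The work goes in short steps, Python scripts to look and compute and a tool call to move; the robot and the scene stay as the last step left them, time stands still between calls to the robot, and variables do not carry over. Pictures are saved under pics/ and viewed, at most 10 in all, crops included, and the job is handed in when it is done.

Besides the shell and the picture viewer there is one more tool, called after "Call:" in YAML: its name, and indented under it one key for each argument. drive_tool: Moves the arm, as the interface text tells. Its arguments: {"type":"object","properties":{"increments":{"type":"array"},"squeeze":{"type":"number"}},"required":["increments"]}

```bash
mkdir -p pics; ls
python3 - <<'E'
from plant import r,capture,camera_model,job
import cv2
s=r.get_state();print(s)
for n in("top","scene"):
    im=capture(n);cv2.imwrite(f"pics/{n}0.png",im[:,:,::-1]);m=camera_model(n);print(n,m)
E
```

```text
pics
{'time_s': 0.0, 'joints': array([ 8.72651884e+01,  2.05903436e+01,  6.33933755e-01, -1.99600259e-02,
       -7.01365270e+01, -1.65077798e+01]), 'qd': array([-0.05280884,  0.09968466,  0.02885674,  0.01703144,  0.04181191,
       -0.06395535]), 'joint_torque': array([-3.15200650e-04, -5.82704079e+01,  2.93067098e+01,  6.99781626e+00,
        6.93427603e-03, -1.61124613e-04]), 'tcp_pos': array([0.22231845, 0.63683462, 0.23663672]), 'eef_rot': array([ 1.79905562e+02, -8.41974803e-03, -1.92493817e+01]), 'contact_force': array([-0.49280252,  0.27536449,  0.45562722]), 'moment': array([0.02462578, 0.04767487, 0.02572272]), 'gripper_force': 0.0, 'gripper_width': 0.0876555069429889}
top {'camera_matrix': array([[346.95885495,   0.        , 255.94710841],
       [  0.        , 346.95885495, 201.44202744],
       [  0.        ,   0.        ,   1.        ]]), 'rvec': array([ 2.16482163, -2.12939961,  0.12793227]), 'tvec': array([-0.00610751,  0.5167187 ,  0.98047962])}
scene {'camera_matrix': array([[356.73937603,   0.        , 255.16258208],
       [  0.        , 356.73937603, 191.58574435],
       [  0.        ,   0.        ,   1.        ]]), 'rvec': array([ 1.75235867,  1.76764606, -0.73074067]), 'tvec': array([ 0.00871474, -0.32106493,  1.38429905])}
```

Run:
```python
import cv2
im=cv2.imread("pics/top0.png");cv2.imwrite("pics/top0b.png",cv2.resize(im,(768,576),interpolation=cv2.INTER_CUBIC))
```

```text
(no output)
```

View pics/top0b.png

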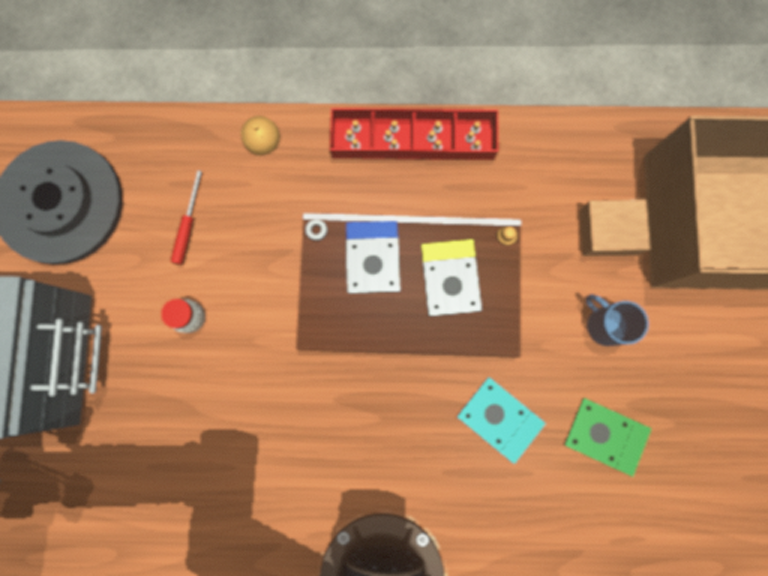

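View pics/scene0.png

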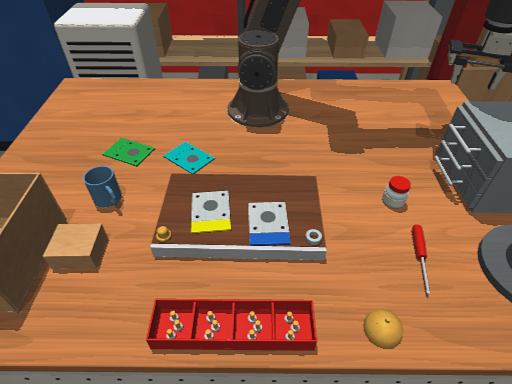

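The top view (×1.5 scale) shows the step at (298–521, 215–357), with its far strip running from (303,215) to (521,222). The yellow plate's corners are near (423,244), (474,240), (481,311) and (429,316). The blue plate is to its left, the nut is at (508,235) and the bearing at (316,229).

```bash
cat > h.py <<'E'
import cv2,numpy as np
from plant import r,capture,camera_model,job
def ray(m,px,z):
    R=cv2.Rodrigues(np.array(m["rvec"]))[0];t=np.array(m["tvec"]).ravel()
    p=cv2.undistortPoints(np.float64(px).reshape(-1,1,2),m["camera_matrix"],None).reshape(-1,2)
    d=np.c_[p,np.ones(len(p))]@R; c=-R.T@t
    return c+d*((z-c[2])/d[:,2])[:,None]
def proj(m,P): return cv2.projectPoints(np.float64(P),np.array(m["rvec"]),np.array(m["tvec"]),m["camera_matrix"],None)[0].reshape(-1,2)
def warp(im,m,z,x0,x1,y0,y1,s=2000):
    # rectified view at height z: col=(x-x0)*s, row=(y-y0)*s
    c=np.float32([[x0,y0],[x1,y0],[x1,y1],[x0,y1]]);px=proj(m,np.c_[c,np.full(4,z)]).astype(np.float32)
    H=cv2.getPerspectiveTransform(px,((c-[x0,y0])*s).astype(np.float32))
    return cv2.warpPerspective(im,H,(int((x1-x0)*s),int((y1-y0)*s)),flags=cv2.INTER_CUBIC)
def rect(mask,x0,y0,s=2000):
    cs=max(cv2.findContours(mask,cv2.RETR_EXTERNAL,cv2.CHAIN_APPROX_NONE)[0],key=cv2.contourArea)
    b=cv2.boxPoints(cv2.minAreaRect(cs))/s+[x0,y0]
    return b
def line(P): # x = a*y + b robust fit
    vx,vy,x,y=cv2.fitLine(np.float32(P),cv2.DIST_HUBER,0,.01,.01).ravel(); a=vx/vy; return a,x-a*y
E
python3 - <<'E'
from h import *
im=cv2.imread("pics/top0.png");m=camera_model("top")
R=cv2.Rodrigues(m["rvec"])[0];print("cam",-R.T@m["tvec"])
c=ray(m,np.array([[303,215],[521,222],[519,357],[298,351]])/1.5,.04);print("step",c.round(3))
c=ray(m,np.array([[423,244],[474,240],[481,311],[429,316]])/1.5,.046);print("plate",c.round(3))
c=ray(m,np.array([[347,223],[397,221],[400,291],[348,293]])/1.5,.046);print("blue",c.round(3))
print(ray(m,np.array([[508,235],[316,229]])/1.5,.06).round(3))
E
```

```text
cam [ 0.38345974 -0.01171249  1.03980635]
step [[ 0.688  0.166  0.04 ]
 [ 0.68  -0.265  0.04 ]
 [ 0.415 -0.257  0.04 ]
 [ 0.419  0.165  0.04 ]]
plate [[ 0.631 -0.072  0.046]
 [ 0.64  -0.172  0.046]
 [ 0.501 -0.184  0.046]
 [ 0.49  -0.085  0.046]]
blue [[ 0.671  0.078  0.046]
 [ 0.677 -0.021  0.046]
 [ 0.537 -0.028  0.046]
 [ 0.532  0.072  0.046]]
[[ 0.648 -0.235  0.06 ]
 [ 0.654  0.136  0.06 ]]
```

Call:
drive_tool:
  increments:
    - [[0.14, 0.33, 0.94, -0.25, 0], [0.14, 0.33, 0.94, -0.25, 0], [0.14, 0.33, 0.94, -0.25, -0.025], [0.14, 0.33, 0.94, -0.25, -0.05], [0.14, 0.33, 0.94, -0.25, -0.0505]]

```text
time_s: 0.72
tcp_pos: [0.2226, 0.5175, 0.2675]
eef_rot: [180.0, 0.0, -1.1]
contact_force: [-0.4, 0.4, -0.2]
gripper_width: 0.0505
gripper_force: 0.0
```

Run:
```python
from h import *
im=cv2.imread("pics/top0.png");m=camera_model("top")
x0,x1,y0,y1=.38,.74,-.32,.22
w=warp(im,m,.046,x0,x1,y0,y1);hsv=cv2.cvtColor(w,cv2.COLOR_BGR2HSV)
yel=cv2.inRange(hsv,(20,120,120),(38,255,255))
steel=cv2.inRange(hsv,(0,0,130),(180,70,255))
def reg(x,y,msk):
    k=np.zeros_like(msk);k[int((y[0]-y0)*2000):int((y[1]-y0)*2000),int((x[0]-x0)*2000):int((x[1]-x0)*2000)]=255;return msk&k
P=reg((.47,.66),(-.21,-.05),yel|steel)
b=rect(P,x0,y0);print("plate box\n",b.round(4),"size",np.linalg.norm(b[0]-b[1]).round(4),np.linalg.norm(b[1]-b[2]).round(4),"c",b.mean(0).round(4))
Y=rect(reg((.47,.66),(-.21,-.05),yel),x0,y0);print("yellow\n",Y.round(4))
w=warp(im,m,.04,x0,x1,y0,y1);g=cv2.cvtColor(w,cv2.COLOR_BGR2HSV)
st=cv2.inRange(g,(0,0,130),(180,70,255))
E_=[];I=[]
for y in np.arange(-.255,.16,.002):
    row=st[int((y-y0)*2000),int((.655-x0)*2000):]
    i=np.flatnonzero(row)
    if len(i): E_.append((.655+i.max()/2000,y));I.append((len(i)/2))
print("edge x=a*y+b",line(E_),np.median(I))
```

```text
plate box
 [[ 0.4882 -0.0808]
 [ 0.5001 -0.1874]
 [ 0.6093 -0.1752]
 [ 0.5973 -0.0686]] size 0.1073 0.1098 c [ 0.5487 -0.128 ]
yellow
 [[ 0.5992 -0.0686]
 [ 0.6101 -0.1752]
 [ 0.6462 -0.1714]
 [ 0.6352 -0.0649]]
edge x=a*y+b (np.float32(0.016165072), np.float32(0.6907543)) 15.5
```

Call:
drive_tool:
  increments:
    - [[0.14, 0.25, 1, 0, 0], [0.14, 0.25, 1, 0, 0], [0.14, 0.25, 1, 0, 0]]

```text
time_s: 1.1
tcp_pos: [0.2508, 0.394, 0.2678]
eef_rot: [-180.0, 0.0, -1.4]
contact_force: [-0.9, 0.2, 2.1]
gripper_width: 0.0497
gripper_force: 0.0
```

Call:
drive_tool:
  increments:
    - [[0.14, 1, 1, 0, 0], [0.14, 1, 1, 0, 0], [0.14, 1, 1, 0, 0]]

```text
time_s: 1.48
tcp_pos: [0.3694, 0.2739, 0.2675]
eef_rot: [180.0, -0.0, -1.3]
contact_force: [1.1, 1.0, -0.1]
gripper_width: 0.0496
gripper_force: 0.0
```

Call:
drive_tool:
  increments:
    - [[0.14, 0.65, 1, 0, 0], [0.14, 0.65, 1, 0, 0], [0.14, 0.65, 1, 0, 0]]

```text
time_s: 1.85
tcp_pos: [0.4453, 0.1513, 0.2672]
eef_rot: [180.0, 0.0, -1.4]
contact_force: [0.3, 0.9, -0.3]
gripper_width: 0.0501
gripper_force: 0.0
```

Call:
drive_tool:
  increments:
    - [[0.14, 0, 1, 0, 0], [0.14, 0, 1, 0, 0], [0.14, 0, 1, 0, 0]]

```text
time_s: 2.22
tcp_pos: [0.4416, 0.031, 0.2674]
eef_rot: [180.0, 0.0, -1.5]
contact_force: [1.0, 0.1, 0.4]
gripper_width: 0.0499
gripper_force: 0.0
```

Call:
drive_tool:
  increments:
    - [[0.14, 0, 1, 0, 0], [0.14, 0, 1, 0, 0], [0.14, 0, 1, 0, 0], [0.14, 0, 1, 0, 0]]

```text
time_s: 2.72
tcp_pos: [0.44, -0.086, 0.2673]
eef_rot: [-180.0, 0.0, -1.2]
contact_force: [-0.5, -0.4, 0.0]
gripper_width: 0.0497
gripper_force: 0.0
```

Now a wrist look.

Run:
```python
from h import *
m=camera_model("wrist");im=capture("wrist")[:,:,::-1].copy()
cv2.imwrite("pics/w1.png",im);np.save("w1.npy",m,allow_pickle=True)
R=cv2.Rodrigues(m["rvec"])[0];print("cam",-R.T@m["tvec"],R.T[:,2])
w=warp(im,m,.043,.38,.74,-.32,.08,1500);cv2.imwrite("pics/w1r.png",np.hstack([w]))
cv2.imwrite("pics/w1v.png",np.hstack([im,cv2.resize(w,(int(384*w.shape[1]/w.shape[0]),384))])[:,:800])
```

```text
cam [ 0.50850757 -0.08810499  0.41459216] [-0.25356056  0.00617393 -0.96729981]
```

View pics/w1v.png

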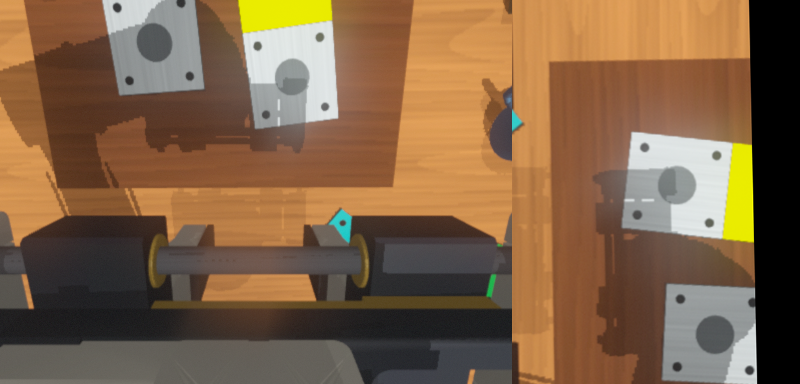

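The wrist view shows the bare end at (255–338, 115–130) and the paint line at (242,33)–(332,20). The far edge is out of frame, so I'm shifting ahead to see it.

Call:
drive_tool:
  increments:
    - [[0.14, 0.85, 0.35, -0.2, 0], [0.14, 0.85, 0.35, -0.2, 0], [0.14, 0.85, 0.35, -0.2, 0], [0.14, 0.85, 0.35, -0.2, 0]]

```text
time_s: 3.28
tcp_pos: [0.5408, -0.1289, 0.2908]
eef_rot: [-180.0, 0.1, -1.0]
contact_force: [0.3, -0.1, 0.0]
gripper_width: 0.0499
gripper_force: 0.0
```

```bash
cat > look.py <<'E'
from h import *
import sys
n=sys.argv[1]
m=camera_model("wrist");im=capture("wrist")[:,:,::-1].copy();print(r.get_state()["tcp_pos"],r.get_state()["eef_rot"])
cv2.imwrite(f"pics/{n}.png",im)
S=1500;x0,x1,y0,y1=.46,.78,-.30,.08
a=warp(im,m,.046,x0,x1,y0,y1,S);b=warp(im,m,.040,x0,x1,y0,y1,S)
cv2.imwrite(f"pics/{n}v.png",np.hstack([im,cv2.resize(b,(int(384*b.shape[1]/b.shape[0]),384))])[:,:800])
hs=cv2.cvtColor(a,cv2.COLOR_BGR2HSV);yel=cv2.inRange(hs,(22,150,120),(38,255,255))
yel=cv2.morphologyEx(yel,cv2.MORPH_OPEN,np.ones((7,7)))
Y=rect(yel,x0,y0,S);print("yellow box\n",Y.round(4))
# paint line: min x of yellow per row; far end: max x
ys=Y[:,1];lo=[];hi=[]
for y in np.arange(ys.min()+.012,ys.max()-.012,.001):
    i=np.flatnonzero(yel[int((y-y0)*S)])
    if len(i): lo.append((x0+i.min()/S,y));hi.append((x0+(i.max()+1)/S,y))
lp=line(lo);lf=line(hi);print("paint line x=ay+b",lp,"far",lf,"yaw",[np.degrees(np.arctan(-v[0])).round(2) for v in (lp,lf)])
# side edges on the plane of top give y centre
hb=cv2.cvtColor(b,cv2.COLOR_BGR2HSV)
st=cv2.inRange(hb,(0,0,110),(180,60,255));E=[];W=[]
for y in np.arange(-.25,.06,.001):
    if ys.min()-.012<y<ys.max()+.012 or -.035<y: continue
    row=st[int((y-y0)*S),int((.668-x0)*S):int((.71-x0)*S)];i=np.flatnonzero(row)
    if len(i)>8 and len(i)<30: E.append((.668+(i.max()+1)/S,y));W.append(len(i)/S*1000)
print(len(E),"strip width mm",np.median(W) if W else None)
if E:
    le=line(E);yc=ys.mean();print("edge",le,"yaw",np.degrees(np.arctan(-le[0])))
    print("at yc",yc,"paint-edge mm",1000*(lp[0]*yc+lp[1]-le[0]*yc-le[1]),"end-edge",1000*(lf[0]*yc+lf[1]-le[0]*yc-le[1]))
E
python3 look.py w2
```

```text
[ 0.54037368 -0.12892813  0.2911644 ] [-1.79989926e+02  4.80987482e-02 -9.86113470e-01]
yellow box
 [[ 0.5989 -0.0712]
 [ 0.61   -0.171 ]
 [ 0.6447 -0.1672]
 [ 0.6336 -0.0673]]
paint line x=ay+b (np.float32(-0.10961414), np.float32(0.59167165)) far (np.float32(-0.11008273), np.float32(0.62636566)) yaw [np.float32(6.26), np.float32(6.28)]
87 strip width mm 12.666666666666666
edge (np.float32(0.016579911), np.float32(0.69207823)) yaw -0.9498719
at yc -0.11917480751872062 paint-edge mm -85.36743521930745 end-edge -50.61757519210397
```

View pics/w2v.png

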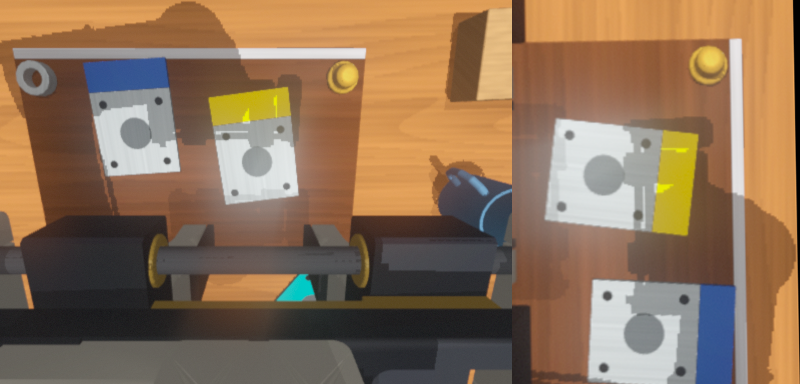

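Both are clearly seen: plate yaw +6.3°, edge yaw −0.95°, and the paint line is 85 mm short of the edge. Next I back off behind the bare end and descend.

Call:
drive_tool:
  increments:
    - [[-0.09, -0.63, 0, 0.3, 0], [-0.09, -0.63, 0, 0.8, 0], [-0.09, -0.63, 0, 1, 0], [-0.09, -0.63, 0, 1, 0]]

```text
time_s: 3.82
tcp_pos: [0.4629, -0.1283, 0.1704]
eef_rot: [180.0, 0.2, -1.0]
contact_force: [-0.1, -0.1, 1.3]
gripper_width: 0.04
gripper_force: 0.0
```

Call:
drive_tool:
  increments:
    - [[-0.09, 0, 0, 0.45, 0], [-0.09, 0, 0, 0.8, 0], [-0.09, 0, 0, 0.9, 0], [-0.09, 0, 0, 0.9, 0], [-0.09, 0, 0, 0.9, 0]]

```text
time_s: 4.45
tcp_pos: [0.4668, -0.1287, 0.0655]
eef_rot: [-180.0, -0.2, -1.0]
contact_force: [-0.6, 0.1, -0.1]
gripper_width: 0.0395
gripper_force: 0.0
```

Run:
```python
from h import *
print(np.mean([r.get_state()["tcp_pos"] for _ in range(5)],0),r.get_state()["eef_rot"],r.get_state()["gripper_width"])
im=capture("wrist");cv2.imwrite("pics/w3.png",im[:,:,::-1])
```

```text
[ 0.46675808 -0.1287003   0.06548695] [-179.99407181   -0.182183     -1.02746949] 0.039463422932451454
```

View pics/w3.png

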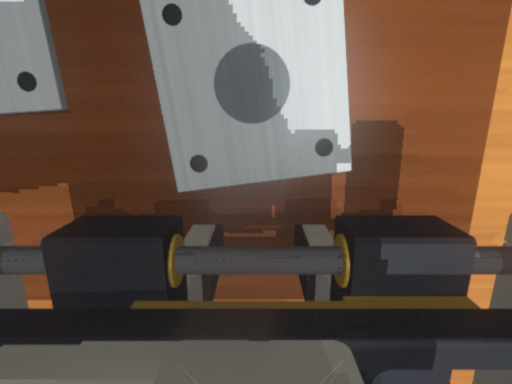

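The two fingers sit evenly behind the bare end, whose corners are at (178,192) and (350,170) in the image. I'll lower to tip height ≈42.5 mm, then push slowly.

Call:
drive_tool:
  increments:
    - [[-0.09, 0, 0, 0.05, -0.0003], [-0.09, 0, 0, 0.088, -0.0003], [-0.09, 0, 0, 0.088, -0.0003], [-0.09, 0.06, 0, 0.088, -0.0003], [-0.09, 0.12, 0, 0.088, -0.0003]]

```text
time_s: 5.12
tcp_pos: [0.4804, -0.1292, 0.0532]
eef_rot: [180.0, -0.0, -0.9]
contact_force: [-0.2, -0.2, -0.6]
gripper_width: 0.0399
gripper_force: 0.0
```

Call:
drive_tool:
  increments:
    - [[-0.09, 0.05, 0, 0, 0], [-0.09, 0.1, 0, 0, 0], [-0.09, 0.15, 0, 0, 0], [-0.09, 0.2, 0, 0, 0], [-0.09, 0.25, 0, 0, 0]]

```text
time_s: 5.75
tcp_pos: [0.5074, -0.1298, 0.0526]
eef_rot: [180.0, 0.3, -1.0]
contact_force: [-7.6, 1.6, 6.3]
gripper_width: 0.0401
gripper_force: 4.6
```

Call:
drive_tool:
  increments:
    - [[-0.09, 0.06, 0, -0.004, 0], [-0.09, 0.12, 0, -0.004, 0], [-0.09, 0.18, 0, -0.004, 0], [-0.09, 0.24, 0, -0.004, 0], [-0.09, 0.3, 0, -0.004, 0]]

```text
time_s: 6.38
tcp_pos: [0.5459, -0.1303, 0.0533]
eef_rot: [180.0, 0.0, -1.0]
contact_force: [-2.7, -0.3, -2.4]
gripper_width: 0.0399
gripper_force: 1.3
```

Run:
```python
from h import *
print(r.get_state()["tcp_pos"],r.get_state()["eef_rot"],r.get_state()["contact_force"])
a=capture("wrist");b=capture("top")
cv2.imwrite("pics/w4v.png",np.hstack([a[:,:,::-1],cv2.resize(b[120:260,180:370],None,fx=1.5,fy=1.5)[:,:,::-1] if 0 else cv2.copyMakeBorder(cv2.resize(b[120:250,190:360],(288,220))[:,:,::-1],0,164,0,0,0)]))
```

```text
[ 0.54593258 -0.13025892  0.05331625] [ 1.79998779e+02  1.80804499e-02 -9.57563363e-01] [-2.66650367 -0.26243147 -2.43596638]
```

View pics/w4v.png

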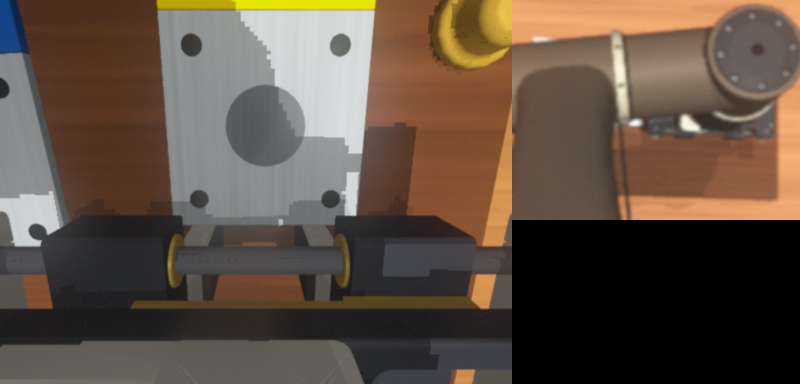

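The plate is square against the fingertips: its bare end is level at row ~222, and the nut is well clear. I'll push most of the rest, then lift to measure.

Call:
drive_tool:
  increments:
    - [[-0.09, 0.05, 0, 0, 0], [-0.09, 0.1, 0, 0, 0], [-0.09, 0.15, 0, 0, 0], [-0.09, 0.18, 0, 0, 0], [-0.09, 0.19, 0, 0, 0]]

```text
time_s: 7.1
tcp_pos: [0.5683, -0.1306, 0.0535]
eef_rot: [180.0, 0.0, -1.0]
contact_force: [-5.1, 1.3, 3.3]
gripper_width: 0.0397
gripper_force: 3.1
```

Call:
drive_tool:
  increments:
    - [[-0.09, -0.05, 0, 0, 0], [-0.09, -0.1, 0, -0.3, 0], [-0.09, -0.1, 0, -0.8, 0], [-0.09, -0.1, 0, -1, 0], [-0.09, -0.1, 0, -1, 0]]

```text
time_s: 7.72
tcp_pos: [0.5586, -0.1302, 0.1766]
eef_rot: [-180.0, -0.4, -0.9]
contact_force: [0.9, -0.4, -1.0]
gripper_width: 0.04
gripper_force: 0.0
```

Call:
drive_tool:
  increments:
    - [[-0.09, 0, 0, -0.5, 0], [-0.09, 0, 0, -0.9, 0], [-0.09, 0, 0, -0.9, 0], [-0.09, 0, 0, -0.9, 0], [-0.09, 0, 0, -0.9, 0]]

```text
time_s: 8.35
tcp_pos: [0.5558, -0.1303, 0.2798]
eef_rot: [180.0, 0.1, -1.0]
contact_force: [0.7, -1.0, 0.2]
gripper_width: 0.0395
gripper_force: 0.0
```

```bash
python3 look.py w5
```

```text
[ 0.55588603 -0.13034098  0.27995049] [ 1.79995448e+02  1.28696253e-01 -9.48752364e-01]
yellow box
 [[ 0.6836 -0.1866]
 [ 0.7184 -0.1871]
 [ 0.72   -0.0868]
 [ 0.6852 -0.0863]]
paint line x=ay+b (np.float32(0.019685263), np.float32(0.68742526)) far (np.float32(0.018229077), np.float32(0.7220066)) yaw [np.float32(-1.13), np.float32(-1.04)]
90 strip width mm 12.666666666666666
edge (np.float32(0.015856002), np.float32(0.6918471)) yaw -0.90840584
at yc -0.13670083433389663 paint-edge mm -4.945293390265615 end-edge 29.835131675991057
```

View pics/w5v.png

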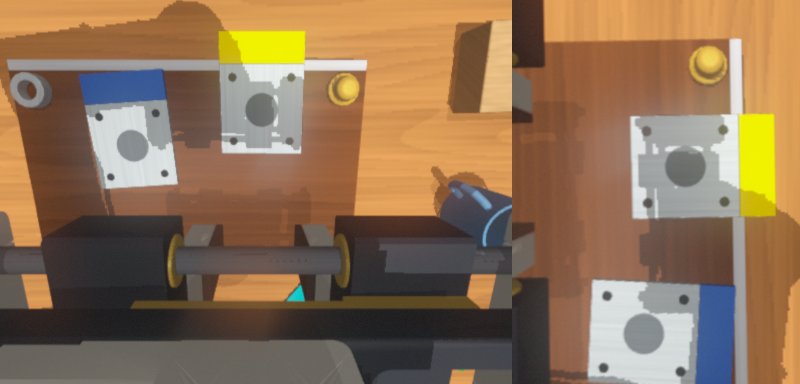

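The paint line is 4.9 mm short, the plate is square within ~0.2°, and the neighbours have not moved. I'll go back down behind it for the last ~4.8 mm.

Call:
drive_tool:
  increments:
    - [[-0.09, 0, 0, 0.5, 0], [-0.09, 0, 0, 0.9, 0], [-0.09, 0, 0, 0.9, 0]]

```text
time_s: 8.78
tcp_pos: [0.5535, -0.1305, 0.1694]
eef_rot: [180.0, 0.5, -1.0]
contact_force: [0.2, -0.3, 0.2]
gripper_width: 0.0401
gripper_force: 0.0
```

Call:
drive_tool:
  increments:
    - [[-0.09, 0, 0, 0.4, 0], [-0.09, 0, 0, 0.8, 0], [-0.09, 0, 0, 1, 0], [-0.09, 0, 0, 1, 0], [-0.09, 0, 0, 1, 0]]

```text
time_s: 9.4
tcp_pos: [0.5578, -0.1304, 0.0552]
eef_rot: [180.0, -0.1, -0.9]
contact_force: [-0.2, -0.8, -0.4]
gripper_width: 0.0397
gripper_force: 0.0
```

Call:
drive_tool:
  increments:
    - [[-0.09, 0.05, 0, 0, 0], [-0.09, 0.09, 0, 0, 0], [-0.09, 0.11, 0, 0, 0], [-0.09, 0.13, 0, 0, 0], [-0.09, 0.14, 0, 0, 0]]

```text
time_s: 10.02
tcp_pos: [0.5698, -0.1309, 0.0537]
eef_rot: [180.0, 0.4, -1.0]
contact_force: [-12.4, 2.1, 13.4]
gripper_width: 0.0398
gripper_force: 7.7
```

Call:
drive_tool:
  increments:
    - [[-0.09, 0, 0, 0, 0], [-0.09, -0.05, 0, 0, 0], [-0.09, -0.14, 0, -0.3, 0], [-0.09, -0.14, 0, -0.8, 0], [-0.09, -0.14, 0, -1, 0]]

```text
time_s: 10.65
tcp_pos: [0.5582, -0.1305, 0.1774]
eef_rot: [180.0, -0.3, -0.9]
contact_force: [-0.0, 0.6, -0.8]
gripper_width: 0.0397
gripper_force: 0.0
```

Call:
drive_tool:
  increments:
    - [[-0.09, 0, 0, -0.5, 0], [-0.09, 0, 0, -0.9, 0], [-0.09, 0, 0, -0.9, 0], [-0.09, 0, 0, -0.9, 0], [-0.09, 0, 0, -0.9, 0]]

```text
time_s: 11.28
tcp_pos: [0.5557, -0.1303, 0.28]
eef_rot: [-180.0, 0.1, -1.0]
contact_force: [-0.6, -0.0, -0.7]
gripper_width: 0.0397
gripper_force: 0.0
```

```bash
python3 look.py w6
```

```text
[ 0.55583515 -0.13039827  0.28008457] [ 1.79993207e+02  1.32521890e-01 -9.55018411e-01]
yellow box
 [[ 0.6849 -0.1866]
 [ 0.7197 -0.1871]
 [ 0.7212 -0.0869]
 [ 0.6863 -0.0864]]
paint line x=ay+b (np.float32(0.016584799), np.float32(0.6881554)) far (np.float32(0.020427758), np.float32(0.72350645)) yaw [np.float32(-0.95), np.float32(-1.17)]
90 strip width mm 12.666666666666666
edge (np.float32(0.016103067), np.float32(0.6919247)) yaw -0.92255795
at yc -0.13674413710832595 paint-edge mm -3.8351525788978824 end-edge 30.99038326315162
```

View pics/w6v.png

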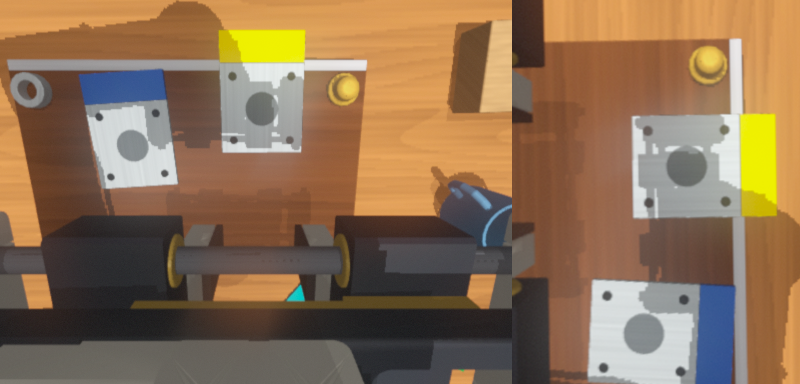

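It moved only 1.1 mm because stiction made the arm lag. This time I'll keep the tips 1 mm higher, let z settle, and push in small steps, watching the measured TCP. The target is about 0.5735.

Call:
drive_tool:
  increments:
    - [[-0.09, 0, 0, 0.5, 0], [-0.09, 0, 0, 0.9, 0], [-0.09, 0, 0, 0.9, 0]]

```text
time_s: 11.7
tcp_pos: [0.5534, -0.1305, 0.1694]
eef_rot: [180.0, 0.5, -1.0]
contact_force: [1.3, -0.1, 0.7]
gripper_width: 0.0397
gripper_force: 0.0
```

Call:
drive_tool:
  increments:
    - [[-0.09, 0, 0, 0.5, 0], [-0.09, 0, 0, 0.99, 0], [-0.09, 0, 0, 0.99, 0], [-0.09, 0, 0, 0.99, 0], [-0.09, 0, 0, 0.99, 0]]

```text
time_s: 12.32
tcp_pos: [0.5573, -0.1304, 0.0561]
eef_rot: [-180.0, -0.1, -0.9]
contact_force: [0.1, 1.0, 0.2]
gripper_width: 0.0399
gripper_force: 0.0
```

Call:
drive_tool:
  increments:
    - [[-0.09, 0, 0, 0, 0], [-0.09, 0.05, 0, 0, 0], [-0.09, 0.08, 0, 0, 0], [-0.09, 0.11, 0, 0, 0], [-0.09, 0.13, 0, 0, 0]]

```text
time_s: 12.95
tcp_pos: [0.5703, -0.1307, 0.0543]
eef_rot: [180.0, 0.2, -1.0]
contact_force: [-8.8, 2.0, 8.4]
gripper_width: 0.04
gripper_force: 6.2
```

Call:
drive_tool:
  increments:
    - [[-0.09, 0.01, 0, 0, 0], [-0.09, 0.01, 0, 0, 0]]

```text
time_s: 13.2
tcp_pos: [0.5705, -0.1308, 0.0543]
eef_rot: [180.0, 0.3, -1.0]
contact_force: [-7.8, 1.8, 7.6]
gripper_width: 0.0396
gripper_force: 5.3
```

Call:
drive_tool:
  increments:
    - [[-0.09, 0.008, 0, 0, 0], [-0.09, 0.016, 0, 0, 0], [-0.09, 0.016, 0, 0, 0]]

```text
time_s: 13.58
tcp_pos: [0.5726, -0.131, 0.0543]
eef_rot: [180.0, 0.3, -1.0]
contact_force: [-6.7, 0.7, 6.8]
gripper_width: 0.0396
gripper_force: 5.0
```

Call:
drive_tool:
  increments:
    - [[-0.09, 0.008, 0, 0, 0], [-0.09, 0.008, 0, 0, 0]]

```text
time_s: 13.82
tcp_pos: [0.5735, -0.131, 0.0543]
eef_rot: [180.0, 0.3, -1.0]
contact_force: [-7.6, 1.5, 5.6]
gripper_width: 0.0401
gripper_force: 5.1
```

Call:
drive_tool:
  increments:
    - [[-0.09, -0.06, 0, 0, 0], [-0.09, -0.15, 0, 0, 0], [-0.09, -0.16, 0, -0.3, 0], [-0.09, -0.16, 0, -0.8, 0], [-0.09, -0.16, 0, -1, 0]]

```text
time_s: 14.45
tcp_pos: [0.558, -0.1305, 0.1784]
eef_rot: [180.0, -0.3, -0.9]
contact_force: [1.1, 0.5, -1.2]
gripper_width: 0.0397
gripper_force: 0.0
```

Call:
drive_tool:
  increments:
    - [[-0.09, 0, 0, -0.5, 0], [-0.09, 0, 0, -0.9, 0], [-0.09, 0, 0, -0.9, 0], [-0.09, 0, 0, -0.9, 0], [-0.09, 0, 0, -0.9, 0]]

```text
time_s: 15.08
tcp_pos: [0.556, -0.1304, 0.2812]
eef_rot: [-180.0, 0.1, -1.0]
contact_force: [0.0, -0.5, 0.3]
gripper_width: 0.0402
gripper_force: 0.0
```

```bash
python3 look.py w7
```

```text
[ 0.55616162 -0.1304116   0.28126366] [ 1.79994416e+02  1.33354408e-01 -9.54065618e-01]
yellow box
 [[ 0.6882 -0.1873]
 [ 0.723  -0.1879]
 [ 0.7245 -0.0874]
 [ 0.6898 -0.0868]]
paint line x=ay+b (np.float32(0.018417014), np.float32(0.69187766)) far (np.float32(0.01923162), np.float32(0.72672224)) yaw [np.float32(-1.06), np.float32(-1.1)]
90 strip width mm 12.666666666666666
edge (np.float32(0.016055489), np.float32(0.6920315)) yaw -0.91983265
at yc -0.13733428828418254 paint-edge mm -0.47815792272332125 end-edge 34.25454612258427
```

View pics/w7v.png

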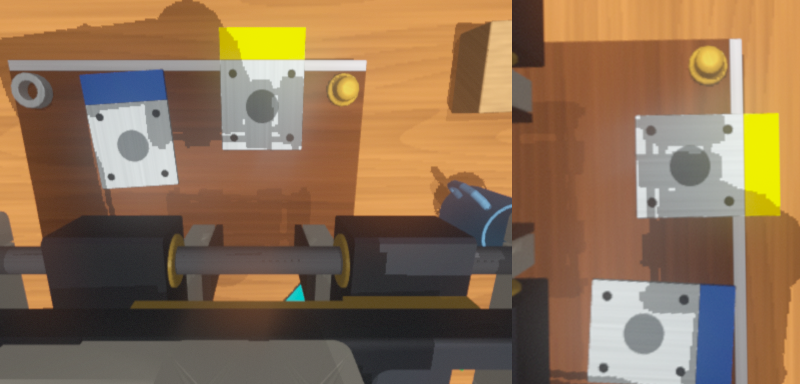

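The paint line (row ~60, columns 220–305) lies on the outer edge of the strip (row ~61). The plate is square, the other items are unmoved and the arm is clear, so I'm handing in.

```bash
python3 -c "
from plant import job
print(job.close_job())"
```

```text
the job is handed in; nothing more can be done
None
```

I pushed the yellow-ended plate until its paint line was within about 0.5 mm of the step's far edge and square to it within about 0.2°; nothing else appears to have moved, and I handed the job in at about 15 s with the arm clear.

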